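# Touch off the mortise punch and poise it over the marked frog blank

## Robot

A 6-joint arm with a two-finger parallel gripper is mounted at the origin on a cart in front of the work surface, level with it; the furniture and walls round the work are solid. World frame = base frame: x ahead of the robot, y to its left, z up, the work surface at z = 0. Lengths are in m, angles in rad, forces in N, time in s.
With the tool pointing down it reaches from about 0.3 to 0.775 m from the base axis. Payload 14.6 kg.
Tool frame: the origin (TCP) lies at the very end of the fingers, on their centre line; the grasp point (between the pads) lies 19 mm behind it; z points along the fingers, y is the line along which they close (so a half turn about z gives the same grasp; the last joint's range is limited). The gripper opens to 94 mm and grips with 3 to 60 N. Pads are 16 mm wide; open, the fingers measure 119 mm over their backs; the gripper's body (75 mm by 177 mm) begins 78 mm behind the grasp point.
Start: joints at [-1.388, 0.3, 1.521, -0, 1.321, -0.067], TCP at [0.136, -0.533, 0.205] pointing down, gripper open.
Joint ranges: [-3.03, 3.03], [-0.79, 2.21], [0.23, 2.52], [-1.04, 4.18], [0, 3.07], [-2.55, 2.55]. Speed limits (rad/s): [2.22, 2.22, 2.57, 3.14, 3.14, 3.14].

## Interface

Orientations are given as [roll, pitch, yaw] about the fixed x, y, z axes, in that order (R = Rz(yaw) Ry(pitch) Rx(roll)).
In Python, from station import ctrl gives the robot as it stands.
- The arm moves only by the tool carry_out, never from a script. Its argument "motion" is text: rows parted by semicolons, each of 7 numbers parted by spaces: the shift along the world's x, y, z in m, then the turn, a rotation vector about the world's x, y, z in degrees, then the closure in counts, from 0 (fully open) to 255 (shut). In form: dx dy dz wx wy wz hand; .... A call has 1 to 20 rows; each row shifts and turns the commanded pose from where the row before left it; what a row does not reach is not made up. A row lasts 1/12 s, in which the tool goes at most 41.7 mm and 7.16 degrees, less where a joint would pass 70% of its speed; a pose out of reach is approached as far as the arm can. A call is refused whole if a number of a shift passes 0.0417 or a number of a turn 7.16, either way. A call with a gripper value outside its range is refused whole. The fingers move at their own pace and stop on an object; "grip_force" is the grip in N (left out, the last holds). Time passes only in rows, so rows that do not move let the fingers close. It gives the time, the measured TCP pose, the force, the opening and the grip force at its end, in the units of the state.
- ctrl.get_obs(): the state, without advancing time (a new reading comes with each control period).
- ctrl.camera(name): name is "scene" or "side" or "wrist"; returns a dict with "pixels" (384x512x3 uint8, red, green, blue), "range_z" (384x512 float32, m along the optical axis (not along the pixel's ray), 0 where there is no reading), "K" (3x3 intrinsics, pixels), "dist" ([k1, k2, p1, p2, k3] as OpenCV has them; the pictures are not rectified), "position" and "attitude" of the camera in the world. Camera axes: x right, y up, looking along -z (the intrinsics and any distortion apply to the point x, -y, -z); pixel columns grow to the right and rows downward; lengths in m; the calibration is good to about 2 mm. A picture is of the moment at which its call begins.
- ctrl.hand_in(): hands the job in; it is judged then, once.
The state is a dict: "time_s": time; "qpos": joint angles; "joint_vel": joint speeds; "tau": joint torques, N m; "ee_pos": TCP position; "eef_rot": TCP orientation; "force": force on the tool from outside, world axes, zero at the start; "moment": the same for the moment, N m; "grip_width": finger opening in m; "grip_force": force on a finger pad.
Only numpy, scipy, OpenCV 4.12 (cv2) and the standard library are available. Lean on these libraries where they do the work, as an engineer would, in place of code of your own. Each camera call takes 0.05 s, during which the arm holds its last target. There are 200 camera calls.

## Task

Take the square steel punch out of its stand, zero it by gently pressing its edge down onto the red button recessed in the tool setter until it is right in, then carry the punch over the little caddy and the things standing in it to the white frog blank. Finish still holding the punch there, upright and still, with its edge hovering about 5 mm above the black outline, centred on it and with the long side of the edge along the outline's long side. Never let the punch touch the blanks or their holders, do not press the button with the fingers, and leave everything else where it is.

Things in the scene. Friction and masses are not known exactly. Their poses are not given: they have to be found in the camera images.
- punch_mid (a point): Centre (half-way up) of the loose steel mortise punch: a bar 14 x 14 mm square and 90 mm long that starts upright, edge down, in the square socket of the dark wooden stand. z runs up the punch from its edge to its head, x along the long side of its edge, y across. The shank is square from 14 to 82 mm above the edge (sides square to x and y; two thin brass bands at 44 and 80 mm mark the place to grip), a 12 mm round head above it to 90 mm. 0.09 to 0.18 kg.
- punch_edge (a point): Middle of the punch's flat cutting edge, at its very bottom, 45 mm below punch_mid; axes as punch_mid. The edge is a rectangle 12 mm (x) by 4 mm (y); this blade is 10 mm long, then the punch thickens to the shank.
- punch_stand: Fixed dark wooden stand, block 56 x 56 mm, 40 mm high, on a 76 x 76 x 6 mm foot; origin at the centre of its underside. The punch stands in a 15 mm square socket, 34 mm deep, in its middle, so 56 mm of the punch show above it; it must be lifted straight up by 40 mm to come free.
- setter_mouth (a point): Centre of the mouth of the round recess in the top of the fixed tool setter (aluminium block 50 x 50 mm, 34 mm high, with a black display box 26 mm high against its +y side that reaches out to y = +60 mm); z up, in the plane of the block's top. The recess is 22 mm wide; the flat top of the red button (20 mm wide) lies 4 mm below the mouth.
- zero_button (a joint): Travel of the red spring button straight down, in m: 0 released, 0.005 at the bottom. It resists with 1.5 N at first and 4.5 N at the bottom and springs back.
- mark (a point): Centre of the black rectangular outline (16 mm along y, 8 mm along x, outside) on the flat top of the white frog blank (20 x 46 x 12 mm), which is clamped in a fixed light wooden holder (50 mm along x, 66 mm along y); z up. This top is the highest part of the holder, 26 mm above the bench. x across the blank, y along the blank and the outline's long side.
- white_holder: The fixed holder with the white blank, origin at the centre of its underside, axes as mark.
- black_holder: A holder of the same shape with an unmarked black blank (not the target), origin at the centre of its underside.
- caddy: Fixed open wooden caddy, 220 x 86 mm (x, y), walls 28 mm high; origin at the centre of its underside. It stands between setter and blanks; three loose things stand in it in a row along x, in any order, the tallest 75 mm above the bench. The elbow of a fixed desk lamp hangs behind it, 0.52 m above the bench at x = 0.57, y = -0.05 in the world: cross low and near the robot to keep the wrist clear of it.
- white_spool: Wooden spool of white thread standing in the caddy, 29 mm wide, 40 mm high, origin at its underside.
- red_spool: Wooden spool of red thread standing in the caddy, 29 mm wide, 40 mm high, origin at its underside.
- spirit_lamp: Round cream spirit lamp in the caddy, 68 mm wide, 70 mm high, origin at its underside.
- rosin_cake: Loose orange rosin cake on a dark wood backing, 34 x 62 x 22 mm, a bystander, origin at its underside.
- red_tin: Loose flat tin with a red lid, 55 mm wide, 18 mm high, a bystander, origin at its underside.
Mind the look-alikes: they are no part of the job. What is shaped like the punch_stand but purple is not meant.

How it is judged:
On the way, in this order (a step that is already met when the one before it is completed fails the run):
1. the red button is pressed down by the punch (at least 3.5 of its 5 mm) (value of joint zero_button above 0.0035 m and contact force between punch and zero_button above 1 N), for 0.05 s.
2. the punch passes over the caddy with its edge higher than the things in it (x of punch_edge in the frame of caddy between -0.12 and 0.12 m and y of punch_edge in the frame of caddy between -0.045 and 0.045 m and height (world z) of punch_edge above 0.076 m).
At the end, for the whole second after the job is handed in: The fingers hold the punch, at rest and upright within 0.10 rad, touching nothing else; its edge is 1.5 to 12 mm above the blank, within 5 mm of the outline's centre along each of the outline's axes, its long side within 0.14 rad of the outline's; the button has sprung back (x of punch_edge in the frame of mark between -0.005 and 0.005 m and y of punch_edge in the frame of mark between -0.005 and 0.005 m and z of punch_edge in the frame of mark between 0.0015 and 0.012 m and angle between the x axis of punch_edge and the y axis of mark, either way round below 0.14 rad and angle between punch_edge's own z axis and vertical below 0.1 rad and contact force between the fingers and punch above 1 N and linear speed of punch below 0.01 m/s and angular speed of punch below 0.1 rad/s and value of joint zero_button below 0.001 m and contact force between punch and white_holder below 0.05 N and contact force between punch and black_holder below 0.05 N and contact force between punch and punch_stand below 0.05 N and contact force between punch and setter below 0.05 N and contact force between punch and caddy below 0.05 N); the arm keeps its last pose, push and grip.
It fails at once if the punch touches a blank or its holder (contact force between punch and white_holder above 0.3 N or contact force between punch and black_holder above 0.3 N).
It fails at once if the button is pressed with the fingers (contact force between the fingers and zero_button above 0.3 N).
It fails at once if the punch is pushed on the setter with more than 30 N (contact force between punch and setter above 30 N or contact force between punch and zero_button above 30 N).
It fails at once if something in the caddy or a bystander is moved by more than 15 mm or tipped (distance of any of white_spool, red_spool, spirit_lamp, rosin_cake, red_tin from where it was at the start of the episode above 0.015 m or angle between any of white_spool, red_spool, spirit_lamp's own z axis and vertical above 0.3 rad).
It also fails if it takes over 50 s, if anything falls off the work surface, if the arm or the gripper's body presses on something with over 40 N, if the wrist force passes 120 N, or if a joint passes its speed limit or range.

## Working session

There is one attempt and no reset: what is moved stays moved. The work goes in short steps, Python scripts to look and compute and a tool call to move; the robot and the scene stay as the last step left them, time stands still between calls to the robot, and variables do not carry over. Pictures are saved under pics/ and viewed, at most 10 in all, crops included, and the job is handed in when it is done.

Besides the shell and the picture viewer there is one more tool, called after "Request:" in YAML: its name, and indented under it one key for each argument. carry_out: Moves the arm, as the interface text tells. Its arguments: {"type":"object","properties":{"motion":{"type":"string"},"grip_force":{"type":"number"}},"required":["motion"]}

```bash
mkdir -p pics
cat > h.py <<'E'
import numpy as np, cv2
from scipy.spatial.transform import Rotation as R
from station import ctrl
def cam(n):
    c=ctrl.camera(n)
    a=np.array(c["attitude"],float)
    if a.shape==(3,3): M=a
    elif a.size==4: M=None
    else: M=R.from_euler('xyz',a).as_matrix()
    c["M"]=M; c["position"]=np.array(c["position"]); c["K"]=np.array(c["K"],float); c["dist"]=np.array(c["dist"],float)
    return c
def cloud(c):
    h,w=c["range_z"].shape
    uv=np.stack(np.meshgrid(np.arange(w),np.arange(h)),-1).reshape(-1,1,2).astype(np.float64)
    n=cv2.undistortPoints(uv,c["K"],c["dist"]).reshape(h,w,2)
    z=c["range_z"]
    p=np.stack([n[...,0]*z,-n[...,1]*z,-z],-1)
    P=p@c["M"].T+c["position"]; P[z==0]=np.nan
    return P
def save(c,name):
    np.savez(''+name+'.npz',**{k:c[k] for k in("pixels","range_z","K","dist","M","position")})
E
python3 - <<'E'
from h import *
ims=[]
for n in("scene","side","wrist"):
    c=ctrl.camera(n); print(n,c["position"],c["attitude"],c["K"],c["dist"])
    c=cam(n); save(c,n); ims.append(c["pixels"][...,::-1])
cv2.imwrite('pics/a.png',cv2.resize(ims[0],(800,600))); cv2.imwrite('pics/b.png',cv2.resize(ims[1],(800,600)))
print(ctrl.get_obs())
E
```

```text
scene [-0.13245998  0.45470621  0.86115153] [ 0.79057688 -0.01934239 -2.22208309] [[404.67899346   0.         253.38773481]
 [  0.         404.67899346 198.35449696]
 [  0.           0.           1.        ]] [-0.01641633  0.          0.          0.          0.        ]
side [ 0.35244515 -1.10165673  0.67828521] [ 1.0545135   0.01997449 -0.14773963] [[424.68852245   0.         252.95428898]
 [  0.         424.68852245 189.44301302]
 [  0.           0.           1.        ]] [-0.04072749  0.          0.          0.          0.        ]
wrist [ 0.21354127 -0.51345028  0.38481979] [-2.78378523e-01  2.49822658e-04 -1.32117442e+00] [[345.4067483    0.         252.51516494]
 [  0.         345.4067483  194.25793357]
 [  0.           0.           1.        ]] [-0.03124326  0.          0.          0.          0.        ]
{'time_s': 0.3, 'qpos': array([-1.38760554e+00,  3.00070602e-01,  1.52116594e+00,  1.21814952e-05,
        1.32069695e+00, -6.66081152e-02]), 'joint_vel': array([ 0.00049727, -0.00094896, -0.0006622 , -0.00031883, -0.00200264,
        0.00198162]), 'tau': array([ 4.45649107e-05, -5.31151915e+01, -3.52476060e+01,  7.08143413e-02,
        2.25795095e-02, -5.65222808e-05]), 'ee_pos': array([ 0.13594612, -0.53285023,  0.20528171]), 'eef_rot': array([-3.14125336e+00, -3.44610716e-05,  2.49795878e-01]), 'force': array([0.61514956, 0.16446234, 0.7166428 ]), 'moment': array([-0.01545629,  0.04549916, -0.0430074 ]), 'grip_force': 0.0, 'grip_width': 0.09406829270907027}
```

View pics/a.png

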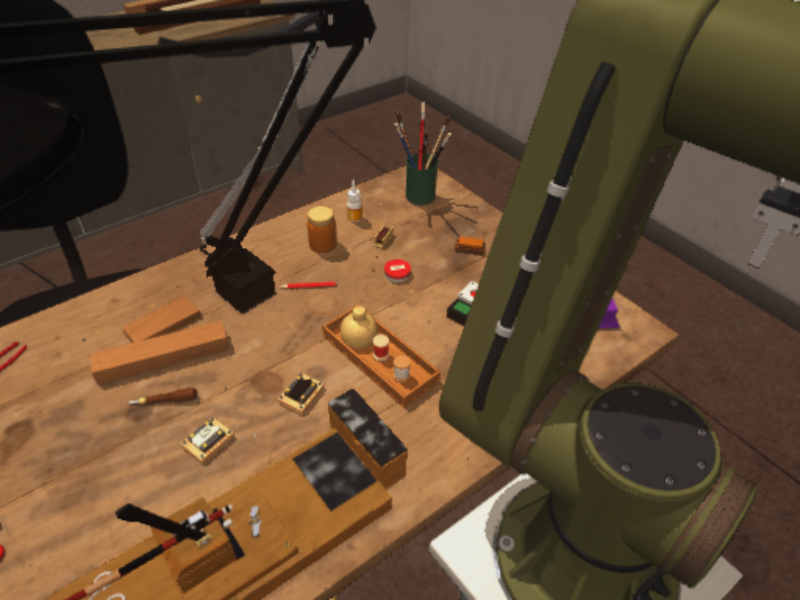

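View pics/b.png

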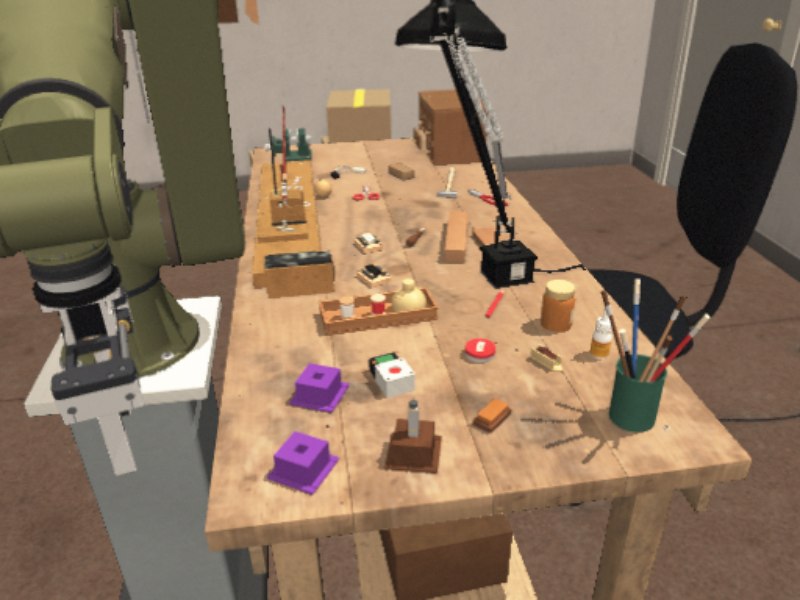

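The side view shows the steel punch in the dark brown stand at (413,440). The two purple stands at (320,385) and (303,460) are empty look-alikes. The setter with its red button is at (395,372) and the caddy at (378,308). The black blank is at (375,272) and the white blank at (368,242). Next I measure these.

Run:
```python
from h import *
for n in("side","scene"):
    c=dict(np.load(n+'.npz')); P=cloud(c); c["P"]=P
    pts=dict(table=(560,450),headtop=(413,404),standtop=(425,428),button=(395,371),setter=(405,380),black=(375,270),white=(369,239),lampcap=(408,286),rosin=(492,410),tin=(480,346)) if n=="side" else dict(table=(450,480),black=(302,391),white=(208,436),lampcap=(360,315),tin=(397,268),rosin=(470,243))
    for k,(u,v) in pts.items():
        print(n,k,np.round(P[int(v*.64),int(u*.64)],4))
    # regions
    def reg(name,u0,u1,v0,v1,z0,z1):
        Q=P[int(v0*.64):int(v1*.64),int(u0*.64):int(u1*.64)].reshape(-1,3)
        Q=Q[(Q[:,2]>z0)&(Q[:,2]<z1)]
        if len(Q)<5: print(name,len(Q));return
        r=cv2.minAreaRect((Q[:,:2]*1000).astype(np.float32)); print(n,name,len(Q),'mean',Q.mean(0).round(4),'rect',np.round(r[0],1),np.round(r[1],1),round(r[2],1))
    if n=="side":
        reg('stand',383,445,395,475,.034,.046); reg('punch',383,445,390,475,.055,.1); reg('setter',365,420,345,400,.030,.037)
        reg('caddy',310,445,275,335,.020,.030)
        reg('white',350,388,228,260,.021,.030); reg('black',352,395,255,290,.021,.030)
    else:
        reg('caddy',315,445,300,410,.020,.030); reg('white',175,240,410,465,.021,.030); reg('black',270,330,365,415,.021,.030)
c=dict(np.load('side.npz'))
a=cv2.resize(c["pixels"][215:320,160:310,::-1],(800,560),interpolation=cv2.INTER_CUBIC)
cv2.imwrite('pics/c.png',a)
w=dict(np.load('wrist.npz')); cv2.imwrite('pics/d.png',w["pixels"][...,::-1])
```

```text
side table [ 6.841e-01 -4.136e-01  4.000e-04]
side headtop [ 0.4714 -0.3859  0.0954]
side standtop [ 0.4917 -0.3722  0.0387]
side button [ 0.4687 -0.2161  0.0303]
side setter [ 0.4833 -0.2386  0.0257]
side black [0.4834 0.1627 0.0258]
side white [0.4888 0.3297 0.0241]
side lampcap [0.5284 0.     0.0669]
side rosin [ 0.6018 -0.3319  0.0224]
side tin [ 0.6319 -0.1527  0.0187]
side stand 427 mean [ 0.4699 -0.3888  0.0397] rect [ 471.2 -383.2] [61.6 56.4] 74.5
side punch 121 mean [ 0.4707 -0.3875  0.078 ] rect [ 470.5 -384.8] [15.1 13.2] 66.6
side setter 237 mean [ 0.4676 -0.2195  0.0335] rect [ 468.2 -218.1] [51.  55.7] 14.1
side caddy 498 mean [0.4597 0.008  0.0252] rect [461.3  51.4] [221.  181.1] 7.7
side white 46 mean [0.4835 0.3289 0.0238] rect [484.8 331.2] [37.7 47.2] 17.3
side black 56 mean [0.4764 0.1654 0.0246] rect [475.7 166.9] [38.2 49.6] 17.8
scene table [0.2069 0.0715 0.0018]
scene black [0.4692 0.1723 0.0272]
scene white [0.4804 0.3353 0.0258]
scene lampcap [0.5203 0.0186 0.0744]
scene tin [ 0.6322 -0.1511  0.0183]
scene rosin [ 0.6021 -0.3198  0.0236]
scene caddy 568 mean [0.4575 0.0199 0.0258] rect [465.3  59.5] [223.4 179. ] 5.4
scene white 233 mean [0.485  0.3379 0.0246] rect [487.  337.3] [41.6 45.1] 17.2
scene black 184 mean [0.4767 0.171  0.025 ] rect [478.9 169.7] [38.2 45.1] 25.3
```

View pics/c.png

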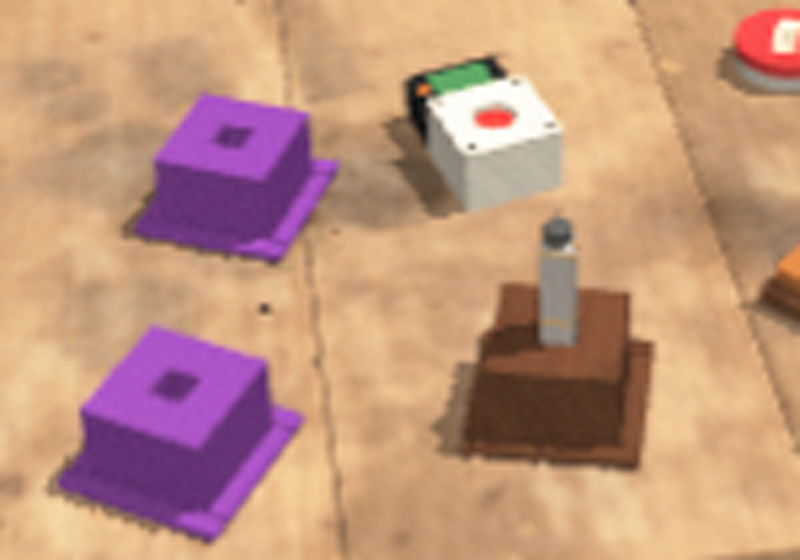

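View pics/d.png

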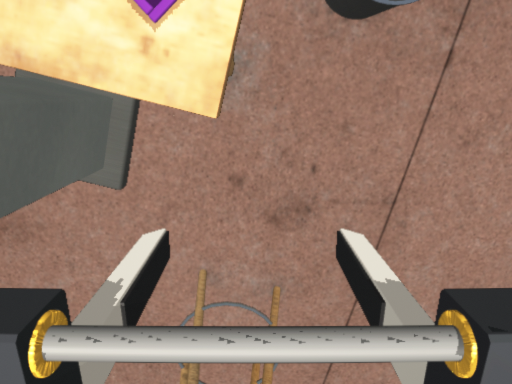

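The crop confirms the brown stand holds the punch (shank at crop 557,300), while both purple sockets are empty. I'll move above it with the fingers square to its sides.

Request:
carry_out:
  motion: "0.028 0.0124 0 0 0 -2.5 0;0.028 0.0124 0 0 0 -2.5 0;0.028 0.0124 0 0 0 -2.5 0;0.028 0.0124 0 0 0 -2.5 0;0.028 0.0124 0 0 0 -2.5 0;0.028 0.0124 0 0 0 -2.5 0;0.028 0.0124 0 0 0 -2.5 0;0.028 0.0124 0 0 0 -2.5 0;0.028 0.0124 0 0 0 -2.5 0;0.028 0.0124 0 0 0 -2.5 0;0.028 0.0124 0 0 0 -2.5 0;0.028 0.0124 0 0 0 -2.5 0;0 0 0 0 0 0 0;0 0 0 0 0 0 0"

```text
time_s: 1.47
ee_pos: [0.4728, -0.3833, 0.205]
eef_rot: [-3.141, 0.001, -0.271]
force: [-0.1, -0.5, 0.7]
grip_width: 0.0937
grip_force: 0.0
```

```bash
cat > look.py <<'E'
from h import *
def boxes(P,x,y,z,tag):
    Q=P.reshape(-1,3); Q=Q[np.isfinite(Q[:,0])]
    m=(abs(Q[:,0]-x[0])<x[1])&(abs(Q[:,1]-y[0])<y[1])&(Q[:,2]>z[0])&(Q[:,2]<z[1]); Q=Q[m]
    if len(Q)<8: print(tag,len(Q)); return
    r=cv2.minAreaRect((Q[:,:2]*1000).astype(np.float32)); print(tag,len(Q),'mean',Q.mean(0).round(4),'rect',np.round(r[0],1),np.round(r[1],1),round(r[2],1))
E
python3 - <<'E'
from look import *
c=cam("wrist"); save(c,'w2'); P=cloud(c); cv2.imwrite('pics/e.png',c["pixels"][...,::-1])
boxes(P,(.471,.05),(-.384,.05),(.036,.044),'standtop')
boxes(P,(.471,.03),(-.384,.03),(.088,.101),'head')
boxes(P,(.471,.03),(-.384,.03),(.05,.101),'punch')
boxes(P,(.471,.03),(-.384,.03),(.076,.087),'shoulder')
boxes(P,(.47,.05),(-.218,.04),(.031,.037),'setter')
E
```

```text
standtop 2537 mean [ 0.4737 -0.3831  0.0404] rect [ 471.3 -382.2] [56.  56.6] 73.8
head 220 mean [ 0.4726 -0.3828  0.0941] rect [ 471.8 -382.6] [13.4 13.7] 74.1
punch 387 mean [ 0.4745 -0.3833  0.0849] rect [ 471.7 -382.4] [13.9 14.1] 73.8
shoulder 46 mean [ 0.4771 -0.3847  0.0826] rect [ 473.5 -386.3] [18.9  9.4] 30.6
setter 1808 mean [ 0.4692 -0.2177  0.0343] rect [ 468.2 -216.8] [50.4 52.2] 14.2
```

View pics/e.png

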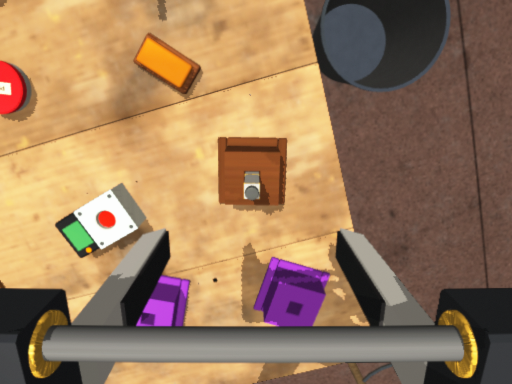

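The wrist view shows the punch head at (252,190), centred in the stand, and the setter button at (106,219). All sizes match the description. Next: descend, grip and lift.

Request:
carry_out:
  motion: "-0.0012 0.001 -0.02 0 0 -0.7 0;0 0 -0.025 0 0 0 0;0 0 -0.025 0 0 0 0;0 0 -0.025 0 0 0 0;0 0 -0.025 0 0 0 0;0 0 -0.02 0 0 0 0;0 0 -0.014 0 0 0 0;0 0 0 0 0 0 0;0 0 0 0 0 0 0;0 0 0 0 0 0 255;0 0 0 0 0 0 255;0 0 0 0 0 0 255;0 0 0 0 0 0 255;0 0 0 0 0 0 255;0 0 0 0 0 0 255;0 0 0 0 0 0 255;0 0 0 0 0 0 255"
  grip_force: 40

```text
time_s: 2.93
ee_pos: [0.4708, -0.3831, 0.0515]
eef_rot: [-3.142, 0.0, -0.286]
force: [0.3, -0.2, -0.5]
grip_width: 0.044
grip_force: 0.0
```

Request:
carry_out:
  motion: "0 0 0 0 0 0 255;0 0 0 0 0 0 255;0 0 0 0 0 0 255;0 0 0 0 0 0 255;0 0 0 0 0 0 255;0 0 0 0 0 0 255;0 0 0 0 0 0 255;0 0 0 0 0 0 255"

```text
time_s: 3.6
ee_pos: [0.4709, -0.3825, 0.0513]
eef_rot: [-3.141, 0.0, -0.286]
force: [1.8, 5.9, 0.7]
grip_width: 0.0136
grip_force: 40.0
```

Request:
carry_out:
  motion: "0 0 0.01 0 0 0 255;0 0 0.015 0 0 0 255;0 0 0.02 0 0 0 255;0 0 0.02 0 0 0 255;0 0 0.02 0 0 0 255;0 0 0.015 0 0 0 255;0 0 0 0 0 0 255;0 0 0 0 0 0 255"

```text
time_s: 4.27
ee_pos: [0.4708, -0.3834, 0.152]
eef_rot: [3.141, -0.001, -0.286]
force: [-1.0, -0.3, -2.2]
grip_width: 0.0134
grip_force: 40.0
```

Run:
```python
from look import *
c=cam("side"); P=cloud(c); o=ctrl.get_obs(); print(o["force"],o["ee_pos"])
uv,_=cv2.projectPoints(np.array([[(np.array([.471,-.3825,.106])-c["position"])@c["M"]*[1,-1,-1]]]).reshape(1,3),np.zeros(3),np.zeros(3),c["K"],c["dist"])
u,v=uv.ravel().astype(int); print(u,v)
a=cv2.resize(c["pixels"][v-55:v+25,u-40:u+40,::-1],(480,480),interpolation=cv2.INTER_CUBIC)
w=cam("wrist"); b=cv2.resize(w["pixels"][130:290,170:340,::-1],(318,480)[0:1]+(480,)) 
cv2.imwrite('pics/f.png',np.hstack([a,b]))
Q=P.reshape(-1,3);Q=Q[np.isfinite(Q[:,0])]
q=Q[(abs(Q[:,0]-.471)<.03)&(abs(Q[:,1]+.3825)<.03)]
for z in np.arange(.095,.15,.004):
    s=q[(q[:,2]>z)&(q[:,2]<z+.004)]
    if len(s): print(round(z,3),len(s),(s[:,:2].min(0)*1000).round(1),(s[:,:2].max(0)*1000).round(1))
```

```text
[ 1.59390882e-03  1.18207127e-01 -1.62685961e+00] [ 0.47042756 -0.38309797  0.15085857]
263 253
0.103 1 [ 465.6 -381.7] [ 465.6 -381.7]
0.107 6 [ 467.4 -388.8] [ 476. -384.]
0.111 9 [ 464.9 -388.2] [ 475.4 -384.3]
0.115 6 [ 465.1 -388.6] [ 475.4 -385.4]
0.119 7 [ 462.5 -391.1] [ 479.3 -379. ]
0.123 8 [ 462.4 -392.5] [ 479.1 -379.9]
0.127 16 [ 462.7 -393.1] [ 479.2 -379.8]
0.131 9 [ 464.7 -394.3] [ 478.7 -382.5]
0.135 12 [ 462.2 -393.5] [ 479.  -380.7]
0.139 13 [ 462.5 -394.6] [ 478.9 -381.7]
0.143 7 [ 462.6 -395. ] [ 474.8 -389.8]
0.147 12 [ 462.7 -393.9] [ 474.8 -387.8]
```

View pics/f.png

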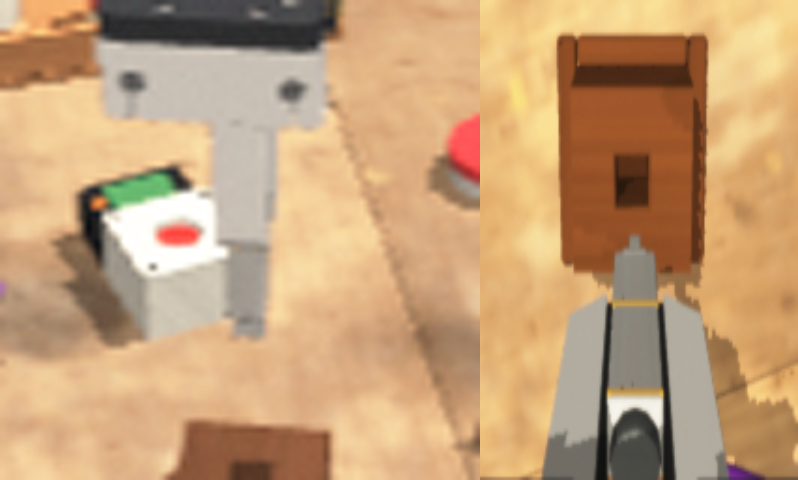

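The left crop shows the blade broad face-on from -y, and the right wrist crop shows it narrow along the closing line, tip at (634,240). So the edge's long side runs along tool x. Next I measure the button.

Run:
```python
from look import *
c=dict(np.load('w2.npz')); P=cloud(c)
px=c["pixels"].astype(int); red=(px[...,0]>150)&(px[...,1]<70)&(px[...,2]<70)
m=red&(abs(P[...,0]-.468)<.025)&(abs(P[...,1]+.217)<.025)
Q=P[m]; print(len(Q),Q.mean(0),(Q.min(0)+Q.max(0))/2,Q.max(0)-Q.min(0))
w=cam("wrist"); P=cloud(w); px=w["pixels"].astype(int)
boxes(P,(.4715,.03),(-.3825,.03),(.100,.116),'blade')
Q=P.reshape(-1,3); q=Q[(abs(Q[:,0]-.471)<.03)&(abs(Q[:,1]+.3825)<.03)&(Q[:,2]>.1)&(Q[:,2]<.135)]
for z in np.arange(.1,.135,.004):
    s=q[(q[:,2]>z)&(q[:,2]<z+.004)]
    if len(s): print(round(z,3),len(s),s.mean(0).round(4))
print(ctrl.get_obs()["ee_pos"])
c=dict(np.load('side.npz')); P=cloud(c)
boxes(P,(.485,.05),(.335,.06),(.010,.030),'white side'); 
c=dict(np.load('scene.npz')); P=cloud(c)
boxes(P,(.485,.05),(.335,.06),(.010,.030),'white scene')
boxes(P,(.478,.05),(.17,.06),(.010,.030),'black scene')
```

```text
190 [ 0.46858395 -0.21633853  0.03037545] [ 0.46837484 -0.21631894  0.03029885] [0.01786881 0.01687584 0.00375804]
blade 25 mean [ 0.4761 -0.3852  0.1109] rect [ 476.1 -385.4] [4.  0.8] 72.4
0.104 5 [ 0.4759 -0.3851  0.107 ]
0.108 12 [ 0.4761 -0.385   0.1102]
0.112 8 [ 0.4762 -0.3855  0.1143]
0.116 18 [ 0.4765 -0.3857  0.118 ]
0.12 42 [ 0.477  -0.3856  0.122 ]
0.124 43 [ 0.4773 -0.3848  0.1259]
0.128 55 [ 0.4771 -0.3853  0.1299]
0.132 39 [ 0.477  -0.3854  0.1336]
[ 0.47030259 -0.38286257  0.15014834]
white side 124 mean [0.4842 0.3234 0.0184] rect [486.3 328.1] [50.5 68.2] 14.7
white scene 489 mean [0.4816 0.3385 0.0196] rect [486.7 336.7] [53.3 67.2] 16.8
black scene 400 mean [0.4737 0.1726 0.0198] rect [479.1 169.3] [51.  68.7] 23.7
```

Request:
carry_out:
  motion: "0 0.01 0 0 0 0 255;0 0.02 0 0 0 0 255;0 0.025 0 0 0 0 255;0 0.025 0 0 0 0 255;0 0.025 0 0 0 0 255;0 0.025 0 0 0 0 255;-0.0018 0.02 0 0 0 0 255;0 0.0166 0 0 0 0 255;0 0 -0.02 0 0 0 255;0 0 -0.02 0 0 0 255;0 0 -0.015 0 0 0 255;0 0 -0.01 0 0 0 255;0 0 0 0 0 0 255;0 0 0 0 0 0 255"

```text
time_s: 5.58
ee_pos: [0.4688, -0.2163, 0.0864]
eef_rot: [-3.141, 0.001, -0.286]
force: [0.9, -0.1, -0.5]
grip_width: 0.0138
grip_force: 40.0
```

Run:
```python
from look import *
w=cam("wrist"); P=cloud(w); px=w["pixels"]; o=ctrl.get_obs(); e=o["ee_pos"]; print(e,o["force"])
cv2.imwrite('pics/g.png',cv2.resize(px[130:290,170:340,::-1],(680,640)[0:1]+(600,)))
Q=P.reshape(-1,3); q=Q[np.hypot(Q[:,0]-e[0],Q[:,1]-e[1])<.012]
for z in np.arange(.034,.07,.004):
    s=q[(q[:,2]>z)&(q[:,2]<z+.004)]
    if len(s): print(round(z,3),len(s),s.mean(0).round(4),s[:,2].min().round(4))
boxes(P,(.468,.045),(-.217,.032),(.032,.037),'setter')
p=px.astype(int); red=(p[...,0]>130)&(p[...,1]<70)&(p[...,2]<70)&(abs(P[...,0]-.468)<.02)&(abs(P[...,1]+.217)<.02)
print(red.sum(),P[red].min(0),P[red].max(0))
```

```text
[ 0.46918685 -0.21650904  0.08702229] [ 0.19845151  0.26999954 -1.57145215]
0.034 66 [ 0.4758 -0.2151  0.0346] 0.034
0.042 10 [ 0.4746 -0.2184  0.0443] 0.0424
0.046 11 [ 0.4747 -0.2184  0.0481] 0.0464
0.05 14 [ 0.4752 -0.218   0.0526] 0.0501
0.054 28 [ 0.4756 -0.2184  0.0567] 0.0541
0.058 45 [ 0.4755 -0.2191  0.0601] 0.0582
0.062 44 [ 0.4757 -0.2184  0.0638] 0.0621
0.066 56 [ 0.4756 -0.2187  0.0679] 0.0661
setter 3037 mean [ 0.4756 -0.2191  0.0344] rect [ 468.2 -216.5] [50.6 50.5] 14.5
309 [ 0.4614398  -0.22626756  0.02072371] [ 0.47778776 -0.20584723  0.0606201 ]
```

View pics/g.png

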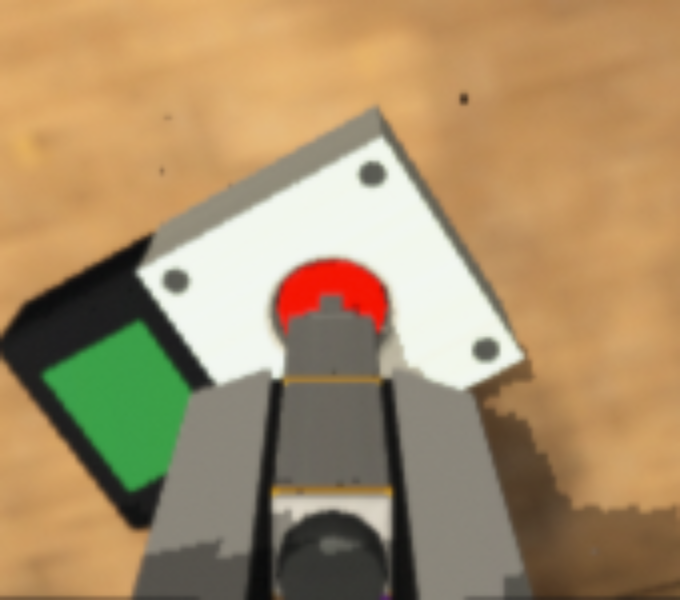

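The view shows the blade tip at (330,300), centred over the red button. I'll press gently.

Request:
carry_out:
  motion: "0 0 -0.005 0 0 0 255;0 0 -0.004 0 0 0 255;0 0 -0.0015 0 0 0 255;0 0 -0.0015 0 0 0 255;0 0 -0.001 0 0 0 255;0 0 -0.001 0 0 0 255;0 0 -0.001 0 0 0 255;0 0 0 0 0 0 255;0 0 0 0 0 0 255"

```text
time_s: 6.38
ee_pos: [0.469, -0.2165, 0.0715]
eef_rot: [-3.142, 0.0, -0.286]
force: [-1.6, 0.6, 1.9]
grip_width: 0.0137
grip_force: 40.0
```

Request:
carry_out:
  motion: "0 0 -0.001 0 0 0 255;0 0 -0.0005 0 0 0 255;0 0 0 0 0 0 255;0 0 0 0 0 0 255;0 0 0 0 0 0 255"

```text
time_s: 6.8
ee_pos: [0.469, -0.2166, 0.0702]
eef_rot: [3.142, -0.0, -0.286]
force: [-2.5, 1.5, 4.8]
grip_width: 0.0136
grip_force: 40.0
```

Request:
carry_out:
  motion: "0 0 -0.0005 0 0 0 255;0 0 -0.0002 0 0 0 255;0 0 0 0 0 0 255;0 0 0 0 0 0 255"

```text
time_s: 7.13
ee_pos: [0.4692, -0.2166, 0.07]
eef_rot: [3.141, -0.001, -0.286]
force: [-4.9, 2.4, 11.8]
grip_width: 0.0135
grip_force: 40.0
```

The button bottomed out: the force rose to about 13 N with no further travel. Now I'll lift and cross the caddy low and near the robot.

Request:
carry_out:
  motion: "0 0 0.005 0 0 0 255;0 0 0.015 0 0 0 255;0 0 0.025 0 0 0 255;0 0 0.03 0 0 0 255;0 0 0.02 0 0 0 255;-0.008 0.01 0 0 0 0 255;-0.013 0.016 0 0 0 0 255;-0.013 0.016 0 0 0 3 255;-0.013 0.016 0 0 0 5 255;-0.013 0.016 0 0 0 5 255;-0.009 0.016 0 0 0 5 255;0 0.025 0 0 0 5 255;0 0.03 0 0 0 5 255;0 0.03 0 0 0 5 255;0 0.03 0 0 0 5 255;0 0.03 0 0 0 5 255;0 0.03 0 0 0 5 255;0 0.03 0 0 0 5 255;0 0.03 0 0 0 5 255;0 0.03 0 0 0 5 255"

```text
time_s: 8.8
ee_pos: [0.3998, 0.14, 0.1643]
eef_rot: [3.141, -0.001, 0.818]
force: [0.8, -0.6, -0.3]
grip_width: 0.0141
grip_force: 40.0
```

Request:
carry_out:
  motion: "0.0072 0.0163 0 0 0 5 255;0.0072 0.0163 0 0 0 5 255;0.0072 0.0163 0 0 0 5 255;0.0072 0.0163 0 0 0 5 255;0.0072 0.0163 0 0 0 5 255;0.0072 0.0163 0 0 0 5 255;0.0072 0.0163 0 0 0 5 255;0.0072 0.0163 0 0 0 5 255;0.0072 0.0163 0 0 0 5 255;0.0072 0.0163 0 0 0 5 255;0.0072 0.0163 0 0 0 5 255;0.0072 0.0163 0 0 0 5 255;0 0 0 0 0 0 255;0 0 0 0 0 0 255"

```text
time_s: 9.97
ee_pos: [0.4862, 0.3343, 0.1636]
eef_rot: [-3.141, 0.0, 1.86]
force: [-0.6, -0.3, -2.4]
grip_width: 0.0136
grip_force: 40.0
```

```bash
cat > mk.py <<'E'
from look import *
import sys
w=cam("wrist"); P=cloud(w); px=w["pixels"]; o=ctrl.get_obs(); e=o["ee_pos"]; print(e,o["eef_rot"],o["force"])
cv2.imwrite('pics/%s.png'%sys.argv[1],cv2.resize(px[100:300,150:350,::-1],(600,600),interpolation=cv2.INTER_CUBIC))
boxes(P,(.486,.05),(.336,.05),(.010,.030),'holder')
boxes(P,(.486,.05),(.336,.05),(.0235,.030),'top')
g=px.max(-1).astype(int); t=(P[...,2]>.018)&(P[...,2]<.032)&(np.hypot(P[...,0]-.486,P[...,1]-.336)<.04)
wh=t&(px.min(-1)>150); dk=t&(g<90)
for n,m in(('white',wh),('dark',dk)):
    Q=P[m]; print(n,len(Q))
    if len(Q)>8: r=cv2.minAreaRect((Q[:,:2]*1000).astype(np.float32)); print(np.round(r[0],1),np.round(r[1],1),round(r[2],1),Q.mean(0).round(4))
Q=P.reshape(-1,3); E=e[2]-.0455; q=Q[(np.hypot(Q[:,0]-e[0],Q[:,1]-e[1])<.014)&(Q[:,2]>.03)]
for z in np.arange(E-.002,E+.025,.003):
    s=q[(q[:,2]>z)&(q[:,2]<z+.003)]
    if len(s): print(round(z,3),len(s),s.mean(0).round(4),s[:,2].min().round(4))
E
python3 mk.py i
```

```text
[0.48611647 0.33381524 0.16378808] [-3.14088738e+00  2.56196631e-04  1.85911947e+00] [ 0.09059304 -0.91314557 -1.14234172]
holder 3269 mean [0.4861 0.3376 0.0197] rect [487.2 334.9] [49.  66.4] 15.5
top 1031 mean [0.4855 0.3371 0.0257] rect [486.6 335.1] [37.1 45.2] 15.7
white 822
[486.7 335.1] [19.6 45.3] 14.3 [0.4854 0.3378 0.026 ]
dark 55
[488.2 338.6] [33.8 41.7] 22.6 [0.4775 0.3393 0.0219]
0.119 6 [0.4843 0.3398 0.1211] 0.12
0.122 9 [0.4841 0.3397 0.1237] 0.1225
0.125 8 [0.4846 0.3398 0.1262] 0.1253
0.128 11 [0.4841 0.3401 0.1303] 0.1295
0.131 13 [0.4849 0.3409 0.1337] 0.1315
0.134 33 [0.4835 0.3406 0.1356] 0.1343
0.137 35 [0.484  0.3407 0.1386] 0.1373
0.14 36 [0.4843 0.3409 0.1419] 0.1404
0.143 39 [0.4838 0.3407 0.1447] 0.1433
```

View pics/i.png

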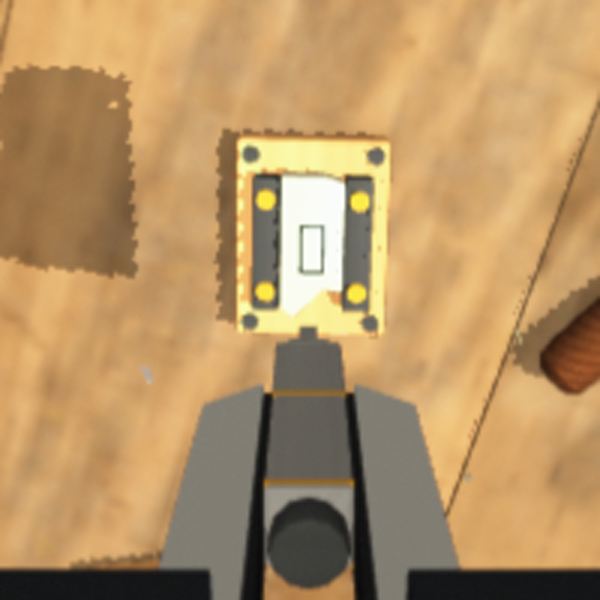

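The crop shows the black outline at crop (312,249), on the white blank, with the punch aligned to it. Now I compute the offset.

Run:
```python
from look import *
for k in range(2):
    w=cam("wrist");P=cloud(w);e=ctrl.get_obs()["ee_pos"]
    g=w["pixels"].max(-1)[155:195,238:272].astype(int); z=P[155:195,238:272]
    m=np.zeros_like(g,bool); m[18:38,11:22]=g[18:38,11:22]<150
    Q=z[m]; r=cv2.minAreaRect((Q[:,:2]*1000).astype(np.float32)); print(m.sum(),r,Q.mean(0),e)
```

```text
4 ((483.2569274902344, 334.049560546875), (0.003969430923461914, 13.502972602844238), 16.409271240234375) [0.48323636 0.33411925 0.0268247 ] [0.48612253 0.33355614 0.16398925]
8 ((486.3617248535156, 335.03765869140625), (6.670900821685791, 14.895594596862793), 16.750211715698242) [0.48486765 0.33725536 0.02703859] [0.48618877 0.33348481 0.16423758]
```

Request:
carry_out:
  motion: "0.0006 0.0011 -0.01 0 0 -0.7 255;0 0 -0.015 0 0 0 255;0 0 -0.015 0 0 0 255;0 0 -0.015 0 0 0 255;0 0 -0.01 0 0 0 255;0 0 -0.005 0 0 0 255;0 0 -0.005 0 0 0 255;0 0 0 0 0 0 255;0 0 0 0 0 0 255;0 0 0 0 0 0 255"

```text
time_s: 10.95
ee_pos: [0.4873, 0.3353, 0.09]
eef_rot: [3.14, -0.0, 1.848]
force: [-0.1, -0.2, -1.4]
grip_width: 0.0136
grip_force: 40.0
```

```bash
python3 mk.py j
```

```text
[0.48726722 0.33535271 0.08996347] [ 3.14042954e+00 -2.80468130e-04  1.84845651e+00] [ 0.43397168  0.2711519  -1.33181646]
holder 4076 mean [0.4838 0.3445 0.0198] rect [485.6 338.6] [50.1 58.6] 15.5
top 1211 mean [0.4845 0.3419 0.0257] rect [486.5 337.2] [36.5 41.6] 14.7
white 910
[485.8 338.7] [19.4 38. ] 15.4 [0.484  0.3439 0.026 ]
dark 501
[485.8 336.2] [36.6 41.5] 15.2 [0.4743 0.3351 0.0223]
0.045 6 [0.4854 0.341  0.0478] 0.0474
0.048 10 [0.4856 0.3408 0.0499] 0.0485
0.051 8 [0.4853 0.3409 0.0533] 0.0522
0.054 7 [0.4846 0.341  0.0565] 0.0553
0.057 16 [0.4855 0.3418 0.0592] 0.0576
0.06 32 [0.4849 0.3418 0.0618] 0.0605
0.063 39 [0.485  0.3418 0.065 ] 0.0635
0.066 30 [0.4856 0.3419 0.0678] 0.0665
```

View pics/j.png

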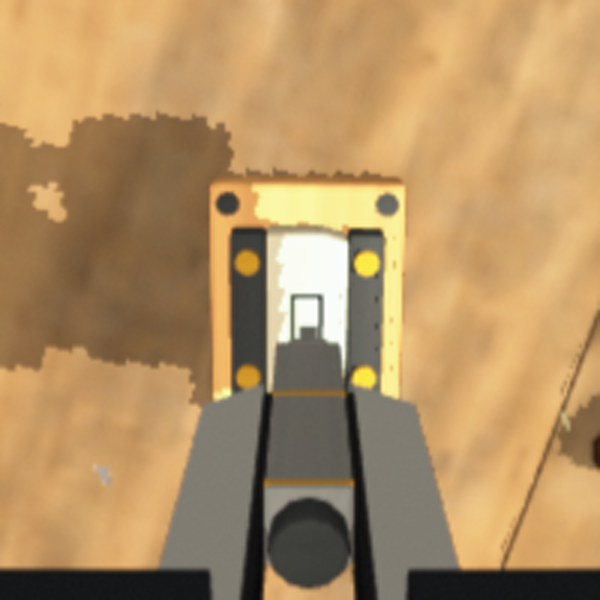

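The blade tip at (308,332) is in line with the outline, whose far line is at y≈296. Now the final descent.

Request:
carry_out:
  motion: "-0.0004 -0.0002 -0.005 0 0 0 255;0 0 -0.005 0 0 0 255;0 0 -0.0035 0 0 0 255;0 0 0 0 0 0 255;0 0 0 0 0 0 255;0 0 0 0 0 0 255"

```text
time_s: 11.5
ee_pos: [0.4866, 0.335, 0.0758]
eef_rot: [3.142, 0.0, 1.849]
force: [-0.7, 0.8, -0.4]
grip_width: 0.0136
grip_force: 40.0
```

```bash
python3 mk.py k
python3 - <<'E'
from look import *
w=cam("wrist");P=cloud(w);g=w["pixels"].max(-1)
# scan for far line of the outline, columns near blade centre
for u in (250,252,254): print(u,[(v,int(g[v,u]),*(P[v,u]*1000).round(1)) for v in range(190,216,2)])
E
```

```text
[0.48662471 0.33503988 0.07588582] [ 3.14142342e+00 -6.67181299e-05  1.84852568e+00] [ 0.54763383  0.41597646 -1.45484052]
holder 4125 mean [0.4833 0.3468 0.0196] rect [484.9 341.2] [50.2 53.1] 15.4
top 1116 mean [0.4836 0.3449 0.0257] rect [485.3 339.8] [37. 36.] 16.5
white 829
[485.6 340.4] [19.  34.6] 15.3 [0.4843 0.3459 0.026 ]
dark 537
[485.3 338.8] [36.5 36.1] 15.1 [0.4732 0.3362 0.0224]
0.031 6 [0.4848 0.3405 0.0329] 0.0318
0.034 10 [0.4849 0.3406 0.0362] 0.0344
0.037 7 [0.4843 0.3404 0.0389] 0.0378
0.04 14 [0.4845 0.3408 0.0422] 0.0405
0.043 10 [0.4848 0.3414 0.0457] 0.0452
0.046 35 [0.4845 0.3414 0.0477] 0.0464
0.049 38 [0.4847 0.3416 0.051 ] 0.0495
0.052 35 [0.4839 0.3413 0.0541] 0.0525
250 [(190, 229, np.float64(480.1), np.float64(350.8), np.float64(25.0)), (192, 229, np.float64(480.4), np.float64(349.7), np.float64(26.3)), (194, 229, np.float64(480.7), np.float64(348.6), np.float64(27.1)), (196, 230, np.float64(481.2), np.float64(347.1), np.float64(26.8)), (198, 230, np.float64(481.6), np.float64(345.4), np.float64(25.7)), (200, 229, np.float64(482.0), np.float64(344.2), 
[... 1570 characters left out ...]
, np.float64(26.4)), (196, 250, np.float64(484.0), np.float64(347.2), np.float64(24.5)), (198, 251, np.float64(484.4), np.float64(346.0), np.float64(25.1)), (200, 248, np.float64(484.7), np.float64(344.7), np.float64(25.6)), (202, 217, np.float64(485.1), np.float64(343.3), np.float64(25.5)), (204, 120, np.float64(485.5), np.float64(342.1), np.float64(26.2)), (206, 249, np.float64(485.9), np.float64(340.7), np.float64(26.0)), (208, 220, np.float64(486.3), np.float64(339.3), np.float64(26.2)), (210, 101, np.float64(485.7), np.float64(341.2), np.float64(36.6)), (212, 101, np.float64(485.7), np.float64(341.0), np.float64(40.0)), (214, 104, np.float64(485.4), np.float64(341.8), np.float64(46.4))]
```

View pics/k.png

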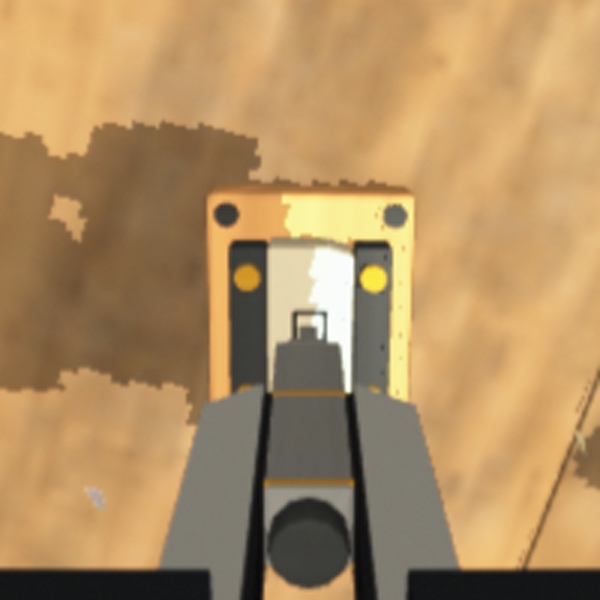

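The blade tip sits inside the outline at (308,328). Its end is about 2 mm short of the far line, which is what a centred edge should show, and it hovers about 5 mm up. I'm handing in.

```bash
python3 -c "
from station import ctrl
print(ctrl.hand_in())"
```

```text
the job is handed in; nothing more can be done
None
```

I zeroed the punch on the button, carried it over the caddy and handed in with it held upright, centred on the white blank's outline and about 5 mm above it by my measurements; no verdict was returned.

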